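Tip a seed box back onto its base and push it home against the stop

ROBOT

A 6-joint arm with a two-finger parallel gripper is mounted at the origin on a cart in front of the work surface, level with it; the furniture and walls round the work are solid. World frame = base frame: x ahead of the robot, y to its left, z up, the work surface at z = 0. Lengths are in mm, angles in rad, forces in N, time in s.
With the tool pointing down it reaches from about 400 to 825 mm from the base axis. Payload 7 kg.
Tool frame: the origin (TCP) lies midway between the tips of the shut fingers; the grasp point (between the pads) lies 19 mm behind it; z points along the fingers, y is the direction in which the jaws open and shut (so a half turn about z gives the same grasp; the last joint's range is limited). The gripper opens to 88 mm and grips with 3 to 60 N. Pads are 19 mm wide; open, the fingers measure 130 mm over their backs; the gripper's body (78 mm by 193 mm) begins 47 mm behind the grasp point.
Start: joints at [1.572, 0.359, 0.012, 0, -1.224, -0.288], TCP at [190.956, 647.403, 206.261] pointing down, gripper open.
Joint ranges: [-3.07, 3.07], [-1.43, 2.12], [-1.02, 1.25], [-3.03, 1.67], [-3.05, -0], [-3.03, 3.03]. Speed limits (rad/s): [2.39, 2.39, 3.01, 3.14, 3.14, 3.14].

INTERFACE

Orientations are given as a rotation vector (axis times angle).
In Python, from bench import r gives the robot as it stands. Calls block until the motion is done:
- r.move_to(position, orientation): joint-space move of the TCP to a pose.
- r.movel(position, attitude=None, v=150, until_force=None): straight line of the TCP; attitude=None keeps the orientation; v is the mean speed in mm/s. With until_force (N) it stops when the force on the tool has changed by that much, and returns True; else False.
- r.set_joints(angles): joint-space move.
- r.open() and r.grasp(grip_force=None): open the fingers fully, or close them until they stop; grip_force is the grip in N (None keeps the last).
- r.pause(seconds).
- r.solve_ik(position, orientation): joint angles nearest the present ones, or None.
- r.snapshot(name): name is "scene" or "top" or "wrist"; returns a dict with "color" (480x640x3 uint8, blue, green, red), "vertical_fov" (degrees; the focal length in pixels is half the picture's height over the tangent of half this angle, whatever the lens; pixels are square), "cx", "cy" (the principal point, pixels), "dist" ([k1, k2, p1, p2, k3] as OpenCV has them; the pictures are not rectified), "camera_from_world" (4x4, takes a point from world to camera coordinates); the wrist camera has in their place "hand_eye" (4x4, takes a point from camera to tool coordinates, whose origin is the TCP and whose axes are the flange's). Camera axes: x right, y up, looking along -z (the intrinsics and any distortion apply to the point x, -y, -z); pixel columns grow to the right and rows downward; lengths in mm; the calibration is good to about 2 mm. A picture is of the moment at which its call begins: read the wrist's pose just before it. There is no depth.
A pose or a line that the arm cannot do raises r.PlanningError and nothing moves.
- r.hand_in(): hands the job in, once; it reports no verdict.
Trained networks look in a picture, given as the dict that the camera call returned (one of the last four; its "shot" number tells which), for a name from the list of things; names that differ only in an ending like _2 or _b are one class to them, and where a whole thing is asked for, a point or a joint stands for the part that bears it (a point fixed in the world has none). Each returns a list of dicts, best first, with "confidence" (0 to 1); they miss things now and then, are a little off and sometimes report something else, mostly with a low value. They report only what shows in the picture. A call takes as long as a camera call.
- r.masks_of(picture, target): "mask" (480x640 bool, what is visible of it) and "bbox" ([left, top, width, height] in pixels, round what is visible of it).
- r.tip_of(picture, target): "location" ([column, row] in pixels: a listed point, or the origin of a listed thing).
Readings, each from a call of its own:
- r.read_t(): time.
- r.read_joints(): joint angles.
- r.read_joint_vel(): joint speeds.
- r.read_effort(): joint torques, N m.
- r.read_tcp_pos(): TCP position.
- r.read_eef_rot(): TCP orientation.
- r.read_force(): force on the tool from outside, world axes, zero at the start.
- r.read_moment(): the same for the moment, N m.
- r.read_finger_gap(): finger opening in mm.
Only numpy, scipy, OpenCV 4.12 (cv2) and the standard library are available. Lean on these libraries where they do the work, as an engineer would, in place of code of your own. Each camera call takes 0.05 s, during which the arm holds its last target. There are 200 camera calls.

TASK

The seed box has been left standing on its long side. Tip it over by pushing on its lid side, so that it lies flat on its base with the lid up, then push it along the table until its long side is flush against the blue back stop. Only push it: do not lift or carry it, do not turn it onto its lid, and leave the other things on the table where they are.

Things in the scene. Friction and masses are not known exactly. Their poses are not given: they have to be found in the camera images.
- box_centre (a point): Centre of the seed box: closed clear plastic box, white paper rolls and yellow label inside, lid fixed shut, 265 x 178 x 96 mm along its own x, y, z (+z from base out through lid). At first it stands on a long side wall, 178 mm high, 96 mm deep, centre 89 mm up, y upright, +z level and roughly towards the robot. Lying on its base, +z is up, centre 48 mm up. 0.35 to 0.65 kg; slides at 2 to 5 N.
- lid_middle (a point): Middle of the outside of the seed box's lid, axes as box_centre (+z out of the lid). While it stands, a level push of 1 to 3 N on the lid side, within 50 mm of its upper edge, towards the base, tips it without sliding; it overbalances at about 28 degrees and then falls onto its base by itself.
- back_stop: Blue folded sheet-metal stop screwed to the table beyond the box, 440 mm long, 100 mm high. Origin on the table, at the middle of the foot of its upright front face, which looks to the robot; +x points into that face, away from the robot, y runs along it, z is up. A box lying flush has its centre 89 mm in front of the face (x = -0.089).
- vial_black: Bystander: glass vial with black cap, 23 mm across, 60 mm high, standing; origin at its underside.
- vial_blue: Bystander: glass vial with blue cap, 23 mm across, 60 mm high, standing; origin at its underside.
- label_roll: Bystander: yellow roll of label tape, 58 mm across, 26 mm high, lying flat; origin at its underside.
- eraser: Bystander: blue and white eraser, 34 x 47 x 13 mm; origin at its underside.
- stapler: Bystander: red and black desk stapler, 128 x 86 x 56 mm; origin at its underside.
- tally_counter: Bystander: grey hand tally counter, 67 x 52 x 29 mm; origin at its underside.

How it is judged (in metres and radians):
On the way, in this order (a step that is already met when the one before it is completed fails the run):
1. the box lies flat on its base, lid up, on the table (angle between box_centre's own z axis and vertical below 0.1 rad and height (world z) of box_centre below 0.056 m), for 0.2 s.
2. the box lies with its long side against the back stop (x of box_centre in the frame of back_stop above -0.096 m and angle between the y axis of box_centre and the x axis of back_stop, either way round below 0.05 rad), for 0.2 s.
At the end, for the whole second after the job is handed in: The box lies flat on its base, lid up (within 0.06 rad), its long side against the front face of the back stop (centre within 7 mm of touching distance, square to it within 0.05 rad, centre within 200 mm of the stop's middle) (all of step 2 and angle between box_centre's own z axis and vertical below 0.06 rad and height (world z) of box_centre below 0.053 m and x of box_centre in the frame of back_stop below -0.08 m and y of box_centre in the frame of back_stop between -0.2 and 0.2 m).
It fails at once if the box is lifted or carried (height (world z) of box_centre above 0.125 m or (angle between box_centre's own z axis and vertical below 0.2 rad and height (world z) of box_centre above 0.082 m)).
It fails at once if the box is turned onto its lid (angle between box_centre's own z axis and vertical above 2.4 rad).
It fails at once if another thing on the table is moved by more than 20 mm (distance of any of vial_black, vial_blue, label_roll, eraser, stapler, tally_counter from where it was at the start of the episode above 0.02 m).
It fails at once if a vial is tipped over (angle between any of vial_black, vial_blue's own z axis and vertical above 0.5 rad).
It also fails if it takes over 51 s, if anything falls off the work surface, if the arm or the gripper's body presses on something with over 40 N, if the wrist force passes 120 N, or if a joint passes its speed limit or range.

## Working session

There is one attempt and no reset: what is moved stays moved. The work goes in short steps, each a Python script; the robot and the scene stay as the last script left them, time stands still between calls to the robot, and variables do not carry over. Pictures are saved under pics/ and viewed, about 8 in all and at most 12, crops included, and the job is handed in when it is done.

```bash
ls; mkdir -p pics; cat > h.py <<'E'
import numpy as np, cv2
from bench import r
names=["box_centre","lid_middle","back_stop","vial_black","vial_blue","label_roll","eraser","stapler","tally_counter"]
def ray(p,uv):
    f=240/np.tan(np.radians(p["vertical_fov"])/2)
    K=np.array([[f,0,p["cx"]],[0,f,p["cy"]],[0,0,1]])
    n=cv2.undistortPoints(np.array([[uv]],float),K,np.array(p["dist"],float))[0,0]
    T=np.linalg.inv(np.array(p["camera_from_world"]))
    return T[:3,3],T[:3,:3]@np.array([n[0],-n[1],-1])
def at_z(p,uv,z=0):
    o,d=ray(p,uv); return o+d*(z-o[2])/d[2]
def proj(p,P):
    f=240/np.tan(np.radians(p["vertical_fov"])/2)
    K=np.array([[f,0,p["cx"]],[0,f,p["cy"]],[0,0,1]])
    T=np.array(p["camera_from_world"]); c=(T[:3,:3]@np.array(P,float).T).T+T[:3,3]
    c=c*[1,-1,-1]
    return cv2.projectPoints(c,np.zeros(3),np.zeros(3),K,np.array(p["dist"],float))[0][:,0]
E
python3 - <<'E'
from h import *
np.set_printoptions(precision=1,suppress=True)
print(r.read_t(),r.read_eef_rot())
for cam in ["scene","top"]:
    p=r.snapshot(cam); cv2.imwrite(f"pics/{cam}0.png",p["color"])
    T=np.linalg.inv(np.array(p["camera_from_world"])); print(cam,T[:3,3])
    for n in names:
        t=r.tip_of(p,n)[:2]
        for a in t: print(n,round(a["confidence"],2),np.array(a["location"]),at_z(p,a["location"],{"box_centre":89,"lid_middle":89}.get(n,0)))
print(r.read_t())
E
```

```text
pics
0.0 [ 3.1 -0.4 -0. ]
scene [ -184.6 -1144.1   854.3]
box_centre 0.56 [258.  235.7] [481.6  86.8  89. ]
lid_middle 0.96 [244.5 239.4] [442.5  88.5  89. ]
lid_middle 0.3 [339.3 365.6] [ 357.5 -442.7   89. ]
back_stop 0.85 [371.5 246.4] [797.   -0.1   0. ]
back_stop 0.66 [386.6 349.8] [ 537.7 -376.5    0. ]
vial_black 0.49 [388.2 349.5] [ 541.3 -377.7    0. ]
vial_black 0.18 [415.4 333.2] [ 630.6 -367.8    0. ]
vial_blue 0.73 [373.3 247.1] [798.8  -6.1   0. ]
vial_blue 0.71 [415.4 335.1] [ 625.8 -373.1   -0. ]
label_roll 0.42 [268.2 212.6] [659.9 343.5   0. ]
eraser 0.76 [336.4 366.8] [ 413.1 -360.8    0. ]
stapler 0.65 [212.4 224.1] [479.3 369.    0. ]
stapler 0.24 [411.5 335.4] [ 617.7 -368.9    0. ]
tally_counter 0.67 [433.1 316. ] [ 710.7 -342.1    0. ]
top [ 452.3  -10.9 1402.5]
box_centre 0.65 [470.  237.6] [ 604.3 -353.9   89. ]
box_centre 0.56 [297.  289.7] [478.   75.1  89. ]
lid_middle 0.89 [294.5 306.4] [437.3  81.2  89. ]
back_stop 0.66 [334.  170.7] [796.2 -17.5   0. ]
vial_black 0.44 [473.5 264.8] [ 542.3 -384.5    0. ]
vial_blue 0.58 [467.8 238.1] [ 613.3 -371.2    0. ]
label_roll 0.65 [195.9 215.8] [677.2 352.5   0. ]
eraser 0.57 [334.  172.9] [790.1 -17.5   0. ]
eraser 0.51 [461.2 314. ] [ 413.5 -348.7    0. ]
stapler 0.7 [191.7 288.4] [483.4 360.3   0. ]
tally_counter 0.62 [454.  199.2] [ 717.9 -337.3    0. ]
1.0
```

View pics/top0.png

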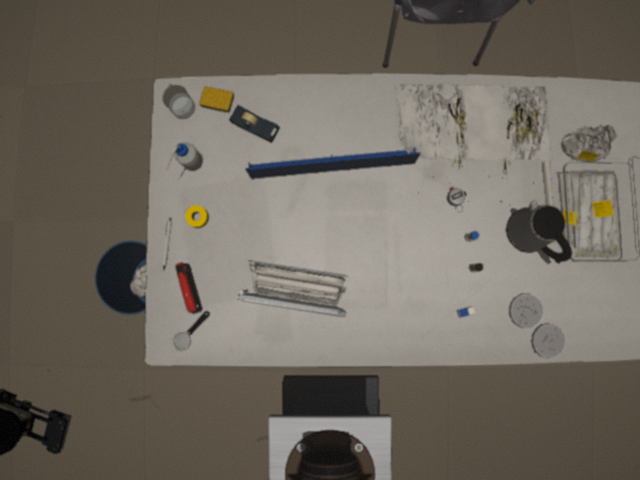

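View pics/scene0.png

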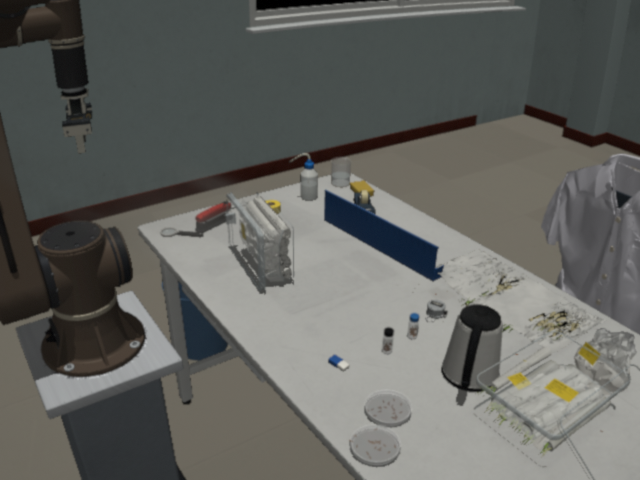

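The top view shows the box standing at about (295,290), with its lid edge running from (238,294) to (345,312). The stop runs from (247,175) to (418,157). The two are skewed in opposite senses. The path between them is clear, and the bystanders are well to the sides.

```bash
python3 - <<'E'
from h import *
np.set_printoptions(precision=2,suppress=True)
p=r.snapshot("top")
m=r.masks_of(p,"back_stop"); print([(x["confidence"],x["bbox"]) for x in m[:3]])
img=cv2.resize(p["color"],None,fx=4,fy=4,interpolation=cv2.INTER_CUBIC)
best=max(m,key=lambda x:x["bbox"][2]); M=best["mask"]
cols=np.where(M.any(0))[0]; c=cols[6:-6]
bot=np.array([np.where(M[:,k])[0].max()+.5 for k in c])
W=np.array([at_z(p,(k,b),0) for k,b in zip(c,bot)])
k=np.polyfit(W[:,1],W[:,0],1); print("stop foot x=a*y+b",k,"resid",np.std(W[:,0]-np.polyval(k,W[:,1])))
print("ends",at_z(p,(cols[0],178)),at_z(p,(cols[-1],162)))
for q in [(238,294),(345,312)]: print(at_z(p,q,178))
b=r.masks_of(p,"box_centre"); print([(x["confidence"],x["bbox"]) for x in b[:3]])
def wire(c,psi):
    z=np.array([-np.cos(psi),-np.sin(psi),0]); y=np.array([0,0,1]); x=np.cross(y,z)
    return [np.array([c[0],c[1],89])+x*sx*132.5+y*sy*89+z*sz*48 for sx in(-1,1) for sy in(-1,1) for sz in(-1,1)]
A,B=at_z(p,(238,294),178),at_z(p,(345,312),178)
d=B-A; psi=np.arctan2(d[0],-d[1]); print("psi?",psi)
# lid line direction d ~ (-y); inward normal n
n=np.array([np.cos(-0),0,0]); e=d/np.linalg.norm(d); n=np.array([-e[1],e[0],0]); psi=np.arctan2(n[1],n[0])
cc=(A+B)/2+48*n; print("centre",cc,"psi",psi,np.linalg.norm(d))
P=proj(p,wire(cc,psi))
for i in range(8):
  for j in range(i):
    if bin(i^j).count("1")==1: cv2.line(img,tuple((P[i]*4+2).astype(int)),tuple((P[j]*4+2).astype(int)),(0,0,255),1)
ys=np.array([-220,220]); Q=proj(p,[[np.polyval(k,y),y,0] for y in W[:,1].mean()+ys])
cv2.line(img,tuple((Q[0]*4+2).astype(int)),tuple((Q[1]*4+2).astype(int)),(0,255,0),1)
cv2.imwrite("pics/c1.png",img[560:1300,920:1720][:600] if 0 else cv2.resize(img[560:1300,920:1720],(648,600)))
E
```

```text
[(0.89, [246.3, 149.1, 174.8, 31.0])]
stop foot x=a*y+b [ -0.09 794.12] resid 1.140824972201483
ends [778.55 221.14   0.  ] [ 819.48 -248.54    0.  ]
[466.66 204.79 178.  ]
[425.25 -39.84 178.  ]
[(0.79, [240.5, 260.7, 105.6, 56.4])]
psi? -0.16766954349406804
centre [493.28  74.46 178.  ] psi -0.16766954349406804 248.11420972827398
```

View pics/c1.png

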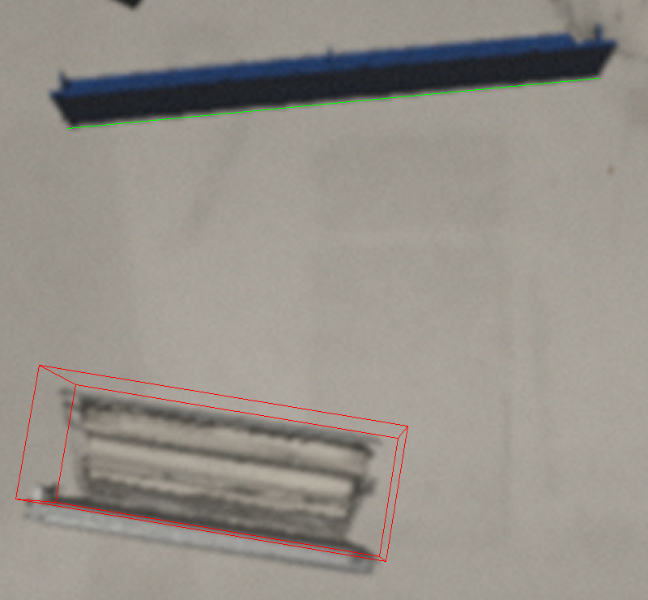

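Corrected from the overlay: the real lid edge lies about 4 px below my line, so the lid plane is at x≈435. The stop foot line fits well. Next I tip the box, using the open fingers as a wide pusher and rising along with the lid.

```bash
python3 - <<'E'
from h import *
np.set_printoptions(precision=2,suppress=True)
psi=-0.168; n=np.array([np.cos(psi),np.sin(psi),0]); lid=np.array([435.,82,0])
rot=lambda s:[np.pi*np.cos(s/2),np.pi*np.sin(s/2),0]
Z=np.array([0,0,1.])
print(r.read_t())
r.movel([190.956,647.403,320])
S=lid-38*n
r.move_to(list(S+320*Z),rot(psi)); print(r.read_tcp_pos(),r.read_t())
print("down hit",r.movel(list(S+160*Z),v=150,until_force=8),r.read_tcp_pos())
hit=r.movel(list(lid+5*n+160*Z),v=50,until_force=1.0); q=np.array(r.read_tcp_pos()); print("contact",hit,q,r.read_force())
r.movel(list(q+45*n+11*Z),v=60); print(r.read_force())
r.movel(list(q+95*n+30*Z),v=60); print(r.read_force())
r.pause(.8)
r.movel(list(q+60*n+100*Z)); print(r.read_t())
p=r.snapshot("top"); cv2.imwrite("pics/top2.png",p["color"])
p=r.snapshot("scene"); cv2.imwrite("pics/s2.png",p["color"])
for t in ["box_centre","lid_middle"]:
  for a in r.tip_of(p,t)[:2]: print(t,a["confidence"],a["location"],at_z(p,a["location"],48 if t=="box_centre" else 96))
E
```

```text
1.15
[397.76  88.96 319.91] 4.1917
down hit False [398.    88.67 160.65]
contact False [439.7   81.08 159.92] [ 0.33 -0.34  0.91]
[-0.37 -0.14 -0.28]
[ 0.66 -0.35  0.12]
9.85
box_centre 0.89 [257.2, 235.5] [516.   154.94  48.  ]
lid_middle 0.63 [242.3, 237.6] [436.6   88.77  96.  ]
```

View pics/s2.png

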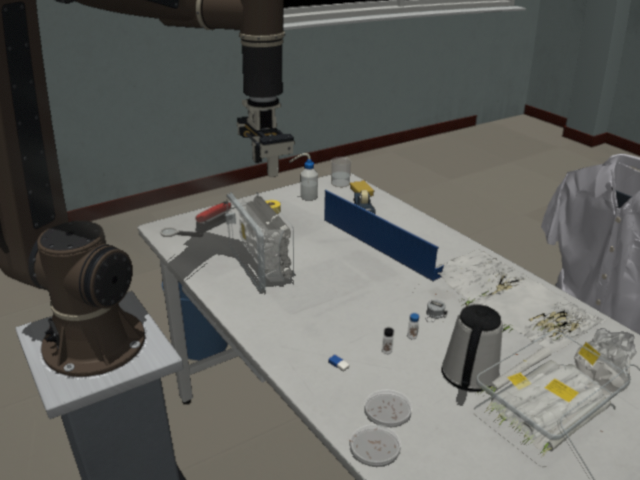

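The scene view shows the box still standing at about (258,238), so it did not tip over. I'll check the top view.

```bash
python3 - <<'E'
import cv2,numpy as np
a=cv2.imread("pics/top0.png")[240:340,220:370];b=cv2.imread("pics/top2.png")[240:340,220:370]
s=cv2.imread("pics/s2.png")[180:300,200:310]
o=np.hstack([cv2.resize(x,None,fx=2.6,fy=2.6,interpolation=cv2.INTER_CUBIC) for x in(a,b)])
s0=cv2.imread("pics/scene0.png")[180:300,200:310]
t=np.hstack([cv2.resize(x,(345,330),interpolation=cv2.INTER_CUBIC) for x in(s0,s)])
w=max(o.shape[1],t.shape[1]); pad=lambda i:np.pad(i,((0,0),(0,w-i.shape[1]),(0,0)))
cv2.imwrite("pics/c2.png",np.vstack([pad(o),pad(t)]))
E
```

```text
(no output)
```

View pics/c2.png

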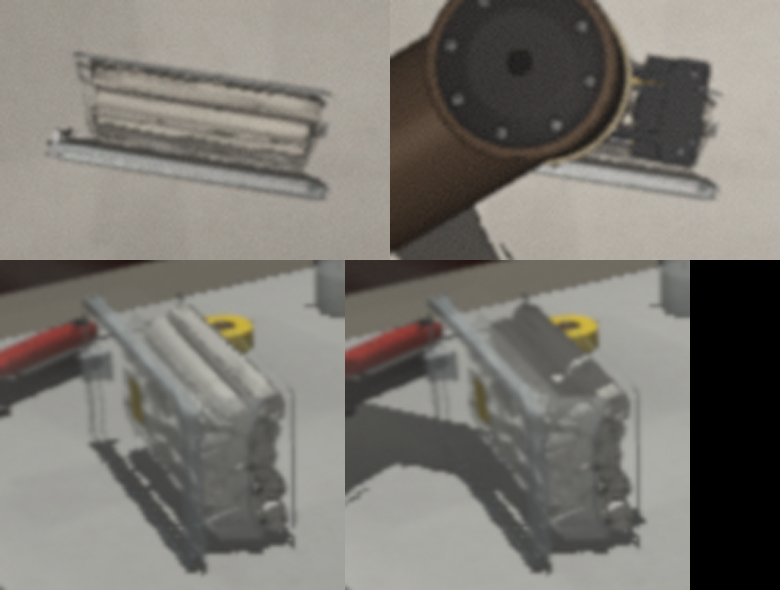

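The box hasn't moved. The open fingertips probably sit above the shut-finger TCP and passed over the edge. I'll repeat with the fingers shut and lower.

```bash
python3 - <<'E'
from h import *
np.set_printoptions(precision=2,suppress=True)
psi=-0.168; n=np.array([np.cos(psi),np.sin(psi),0]); lid=np.array([435.,82,0]); Z=np.array([0,0,1.])
S=lid-38*n
r.movel(list(S+260*Z),v=250); r.grasp(10)
print("down hit",r.movel(list(S+145*Z),v=150,until_force=8),r.read_tcp_pos(),r.read_force(),r.read_finger_gap())
for k,d in enumerate([-10,0,10,20,30,40,55,70,85]):
    r.movel(list(lid+d*n+(145+max(0,d)*.2)*Z),v=60); print(d,np.array(r.read_tcp_pos()),np.array(r.read_force())@n, r.read_force()[2])
r.pause(.6)
print(r.read_t())
p=r.snapshot("scene"); cv2.imwrite("pics/s3.png",p["color"][120:420,130:530])
for t in ["box_centre","lid_middle"]:
  for a in r.tip_of(p,t)[:2]: print(t,a["confidence"],a["location"],at_z(p,a["location"],48 if t=="box_centre" else 96))
E
```

```text
down hit False [398.05  88.65 145.66] [-0.    0.09 -0.28] 0.5219615118817392
-10 [424.91  83.39 144.57] -1.3269857045568894 -0.9791526440293323
0 [434.86  81.95 144.81] -0.7511714793386464 -0.4956045252258052
10 [444.99  80.49 147.06] -2.6170917557675555 1.2163850280136672
20 [454.83  78.74 148.98] -1.347851250651279 0.6215463208836498
30 [464.64  76.97 150.88] -0.4032543107649266 0.4325531927075407
40 [474.62  75.31 152.9 ] -0.5630071911275651 0.1239382645291448
55 [489.4   72.63 155.79] -0.921161242267456 0.026941868548151726
70 [504.32  70.19 158.88] -0.395527969250861 -0.04616500599877861
85 [519.06  67.68 161.87] -0.4995402299669778 -0.9651938178190914
16.975
box_centre 0.66 [309.8, 240.4] [621.89  52.96  48.  ]
box_centre 0.41 [336.5, 364.2] [ 384.35 -398.52   48.  ]
lid_middle 0.58 [306.7, 223.4] [618.9   64.03  96.  ]
lid_middle 0.34 [337.6, 364.6] [ 351.54 -444.98   96.  ]
```

View pics/s3.png

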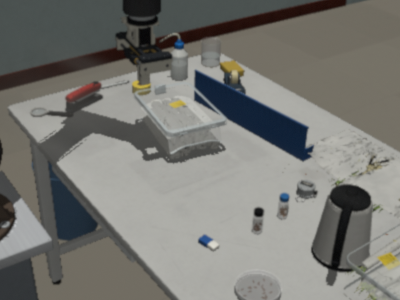

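The box now lies flat with its lid up, centred near (620,54). The bystanders look undisturbed. Next I push it home with the open fingers spread parallel to the stop.

```bash
python3 - <<'E'
from h import *
np.set_printoptions(precision=2,suppress=True)
ps=np.arctan(.09); n=np.array([np.cos(ps),np.sin(ps),0]); Z=np.array([0,0,1.])
rs=[np.pi*np.cos(ps/2),np.pi*np.sin(ps/2),0]
S=np.array([470.,40,0])
r.movel(list(S+170*Z),rs); r.open()
print("down",r.movel(list(S+38*Z),v=150,until_force=8),r.read_tcp_pos(),r.read_t())
print(r.movel(list(S+105*n+38*Z),v=70,until_force=25),r.read_tcp_pos(),r.read_force())
print(r.movel(list(S+165*n+38*Z),v=25,until_force=15),r.read_tcp_pos(),r.read_force(),r.read_t())
p=r.snapshot("scene")
cv2.imwrite("pics/s4.png",cv2.resize(p["color"][150:390,180:500],(800,600),interpolation=cv2.INTER_CUBIC))
for t in ["box_centre","lid_middle"]:
  for a in r.tip_of(p,t)[:1]: print(t,a["confidence"],a["location"],at_z(p,a["location"],48 if t=="box_centre" else 96))
E
```

```text
down False [470.54  40.22  38.59] 20.125
False [573.59  48.19  37.21] [-4.88 -3.59  2.35]
True [599.2   50.77  36.62] [-0.46  0.59 -1.23] 23.0167
box_centre 0.66 [322.8, 226.3] [698.19 100.91  48.  ]
lid_middle 0.62 [326.4, 211.8] [703.45  92.32  96.  ]
```

View pics/s4.png

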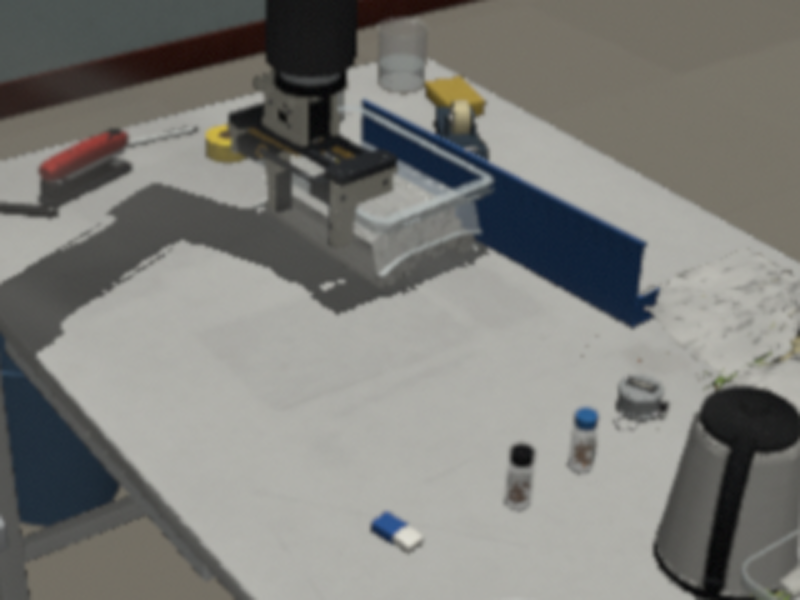

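The box appears flush, with its right end meeting the stop at about (480,235). I'll press once more nearer its centre, then retreat and measure from the top camera.

```bash
python3 - <<'E'
from h import *
np.set_printoptions(precision=2,suppress=True)
ps=np.arctan(.09); n=np.array([np.cos(ps),np.sin(ps),0]); l=np.array([-n[1],n[0],0])
q=np.array(r.read_tcp_pos()); q[2]=38
r.movel(list(q-25*n)); b=q-25*n+40*l; r.movel(list(b))
print(r.movel(list(b+50*n),v=25,until_force=18),r.read_tcp_pos(),r.read_force())
q=np.array(r.read_tcp_pos()); r.movel(list(q-60*n),v=120); r.movel(list(q-60*n+[0,0,200]),v=250)
r.set_joints([1.572,0.359,0.012,0,-1.224,-0.288]); print(r.read_t())
p=r.snapshot("top")
t=r.tip_of(p,"box_centre")[:1]+r.tip_of(p,"lid_middle")[:1]; print([(a["confidence"],a["location"],at_z(p,a["location"],z)) for a,z in zip(t,(48,96))])
b=r.masks_of(p,"box_centre")[0]; print(b["confidence"],b["bbox"])
# overlay ideal flush pose
y0=at_z(p,t[-1]["location"],96)[1]
f=np.array([794.1-.09*y0,y0,0])
I=cv2.resize(p["color"],None,fx=5,fy=5,interpolation=cv2.INTER_CUBIC)
P=proj(p,[f-178*n*i+l*132.5*s+[0,0,96] for i,s in [(0,-1),(0,1),(1,1),(1,-1)]])
cv2.polylines(I,[(P*5+2).astype(np.int32)],True,(0,0,255),1)
x,y=int(P[:,0].min())-15,int(P[:,1].min())-20
cv2.imwrite("pics/c5.png",I[y*5:y*5+580,x*5:x*5+800])
E
```

```text
True [595.52  90.32  37.19] [-0.63 -0.19  0.5 ]
29.0
[(0.82, [295.2, 204.0], array([697.83,  82.64,  48.  ])), (0.88, [292.9, 197.1], array([706.52,  85.08,  96.  ]))]
0.62 [243.5, 164.2, 103.6, 74.6]
```

View pics/c5.png

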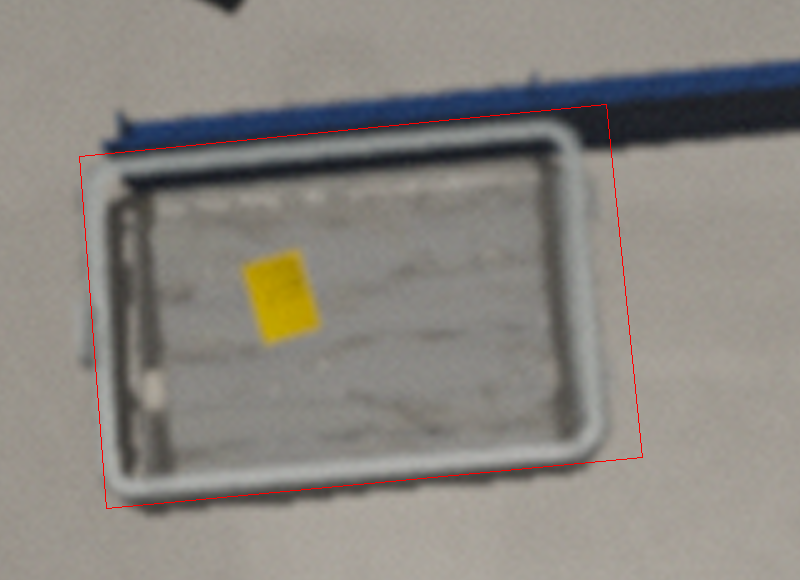

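Checks agree that the box is flush:
- **Distance to the stop:** the network puts the centre 88.5 mm from the face.
- **Squareness:** the two press-contacts, 40 mm apart, stopped 189.3 and 189.7 mm from the face. The lid edge slopes also match the stop to about 0.02 rad.

In the view, the lid rim lies along the stop, from (95,170) to (575,125).

```bash
python3 -c "
from bench import r
print(r.read_t()); r.hand_in()"
```

```text
29.2
the job is handed in; nothing more can be done
```

The box is tipped onto its base with the lid up and pushed flush against the blue back stop. I handed in at 29.2 s of the 51 s allowed; no verdict is reported.

- **Tipping:** The first push, with open fingers at 160 mm rising to 190 mm, left the box standing and unmoved. I think the open fingertips passed over its edge. A second push with shut fingers at 145 mm rising to 162 mm tipped it.
- **Pushing:** I spread the fingers parallel to the stop and pushed until the wrist felt 15 N. I then pressed again nearer the box's centre, to 18 N.
- **Last checks:**
  - The box centre measures about 88.5 mm in front of the stop's face (target 89 mm).
  - It is square to the stop within about 0.02 rad.
  - It sits roughly 100 mm to the left of the stop's middle, inside the 200 mm limit.
- **Disagreement:** The lid rim in the last picture is about 5–7 mm smaller on each side than the stated outline. I took this as the rim being narrower than the overall size, because the contact positions agreed with a 178 mm depth.
- **Bystanders:** They looked undisturbed in the pictures, but I did not re-measure their positions.

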